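# Sweep the used tube caps into the waste pan

### The job

The four used tube caps on the worktop are contaminated: sweep them along the worktop with your fingers, over the edge of the waste pan let into it, so that all four drop in. Do not squeeze the caps or pick them up, and leave the label spool that stands among them, the tube rack, the bottle and the remote control where they are.

Things in the scene. Friction and masses are not known exactly. Their poses are not given: they have to be found in the camera images.
- cap1: used screw cap of a large tube, grey plastic with ribbed rim: a flat disc 34 mm across, 13 mm high, 10 to 16 g, lying flat on the worktop, free to slide. Origin: centre of its underside. The four caps are alike; they and the spool lie in two rows on the pan's +y side, within 0.35 m of its centre, at least 55 mm from centre to centre
- cap2: another cap just like cap1 (34 mm across, 13 mm high), origin at the centre of its underside
- cap3: another cap just like cap1 (34 mm across, 13 mm high), origin at the centre of its underside
- cap4: another cap just like cap1 (34 mm across, 13 mm high), origin at the centre of its underside
- pan (a point): centre of the waste pan's mouth, level with the worktop (z = 0): a rectangular steel pan sunk in a cut-out of the worktop, open 240 mm along this point's x and 140 mm along its y, 100 mm deep, with a flush 12 mm flange (no step). Fixed. Its long edge at +70 mm along y faces the caps. A cap drops in once its centre is past an edge
- spool: empty label spool standing on end among the caps, same grey plastic: two flanges 46 mm across with a thinner core and a hole, 42 mm high, 50 g, loose and easily pushed. Origin: centre of its underside. To be left alone
- rack: grey plastic rack, 190 mm (its x) by 76 mm (its y) and 58 mm high, with four open clear tubes standing in it to 122 mm; loose, 0.55 kg, on the +y side of the caps, the middle of the rack at least 0.18 m beyond the nearest of them. Origin: centre of its underside. To be left alone
- bottle: closed round white bottle, 66 mm across, 160 mm high, 0.35 kg, standing on the other (-y) side of the pan. Origin: centre of its underside. To be left alone
- remote: black remote control, 45 mm (its x) by 150 mm (its y), 16 mm thick, lying flat beyond the caps as seen from the robot. Origin: centre of its underside. To be left alone
Mind the look-alikes: they are no part of the job. Leave any green, orange or pink look-alike of the cap2 alone.

How it is judged:
By the outcome, as a careful person would: the job done as asked, in the order asked, and still so for the second after the job is handed in, with the robot touching nothing.
It also fails if it takes over 64 s, if anything falls off the work surface, if the arm or the gripper's body presses on something with over 40 N, if the wrist force passes 120 N, or if a joint passes its speed limit or range.

### The arm

A 6-joint arm with a two-finger parallel gripper is mounted at the origin on the work surface. World frame = base frame: x ahead of the robot, y to its left, z up, the work surface at z = 0. Lengths are in m, angles in degrees, forces in N, time in s.
With the tool pointing down it reaches from about 0.4 to 0.825 m from the base axis. Payload 7 kg.
Tool frame: the origin (TCP) lies midway between the tips of the shut fingers; the grasp point (between the pads) lies 19 mm behind it; z points along the fingers, y is the line along which they close (so a half turn about z gives the same grasp; the last joint's range is limited). The gripper opens to 88 mm and grips with 3 to 60 N. Pads are 19 mm wide; open, the fingers measure 130 mm over their backs; the gripper's body (78 mm by 193 mm) begins 47 mm behind the grasp point.
Start: joints at [89.043, 20.546, 0.682, 0, -70.136, -16.507], TCP at [0.203, 0.644, 0.227] pointing down, gripper open.
Joint ranges: [-176.03, 176.03], [-82.01, 121.73], [-58.28, 71.71], [-173.87, 95.51], [-174.79, -0.11], [-173.66, 173.66]. Speed limits (degrees/s): [136.94, 136.94, 172.46, 180, 180, 180].

### API

Orientations are given as [roll, pitch, yaw] about the fixed x, y, z axes, in that order (R = Rz(yaw) Ry(pitch) Rx(roll)).
In Python, from plant import r gives the robot as it stands.
- The arm moves only by the tool drive_tool, never from a script. Its argument "commands" is a list of rows, each an object of numbers: "hand": the closure, from 0 (fully open) to 1 (shut); "tx", "ty", "tz": the shift along the world's x, y, z scaled (see below); "turn": the turn about the world's z scaled (see below). A call has 1 to 10 rows; each row is the pose to reach, as a shift and turn from the pose commanded when the call began; what a row does not reach only later rows make up. The controller multiplies each number of a shift by 0.6 m and each number of a turn by 90 degrees. A row lasts 1/10 s, in which the tool goes at most 50 mm and 8.59 degrees, less where a joint would pass 70% of its speed; a pose out of reach is approached as far as the arm can. A call with a number of a shift or a turn outside -1 to 1 is refused whole. A call with a gripper value outside its range is refused whole. The fingers move at their own pace and stop on an object; "grip_force" is the grip in N (left out, the last holds). Time passes only in rows, so rows that repeat a pose let the fingers close. It gives the time, the measured TCP pose, the force, the opening and the grip force at its end, in the units of the state.
- r.get_state(): the state, without advancing time (a new reading comes with each control period).
- r.capture(name): name is "scene" or "top" or "wrist"; returns a dict with "frame" (480x640x3 uint8, red, green, blue), "fx", "fy", "cx", "cy" (pixels), "world_from_camera" (4x4, takes a point from camera to world coordinates); the wrist camera has in their place "T_tool_cam" (4x4, takes a point from camera to tool coordinates, whose origin is the TCP and whose axes are the flange's). Camera axes: x right, y down, z forward; pixel columns grow to the right and rows downward; lengths in m; the calibration is good to about 2 mm. A picture is of the moment at which its call begins: read the wrist's pose just before it. There is no depth.
- r.close_job(): hands the job in; it is judged then, once.
Trained networks look in the newest picture that a camera, given by its name, has taken for a name from the list of things; names that differ only in an ending like _2 or _b are one class to them, and where a whole thing is asked for, a point or a joint stands for the part that bears it (a point fixed in the world has none). Each returns a list of dicts, best first, with "score" (0 to 1); they miss things now and then, are a little off and sometimes report something else, mostly with a low value. They report only what shows in the picture. A call takes as long as a camera call. They do not tell look-alikes from the thing itself.
- r.trace(label, camera): "pixels" (480x640 bool, what is visible of it) and "extent" ([left, top, right, bottom] in pixels, round what is visible of it).
The state is a dict: "time_s": time; "joints": joint angles; "qd": joint speeds; "joint_torque": joint torques, N m; "tcp_pos": TCP position; "eef_rot": TCP orientation; "contact_force": force on the tool from outside, world axes, zero at the start; "moment": the same for the moment, N m; "gripper_width": finger opening in m; "gripper_force": force on a finger pad.
Only numpy, scipy, OpenCV 4.12 (cv2) and the standard library are available. Lean on these libraries where they do the work, as an engineer would, in place of code of your own. Each camera call takes 0.05 s, during which the arm holds its last target. There are 200 camera calls.

## Working session

There is one attempt and no reset: what is moved stays moved. The work goes in short steps, Python scripts to look and compute and a tool call to move; the robot and the scene stay as the last step left them, time stands still between calls to the robot, and variables do not carry over. Pictures are saved under pics/ and viewed, at most 10 in all, crops included, and the job is handed in when it is done.

Besides the shell and the picture viewer there is one more tool, called after "Emit:" as name(argument=value, ...) on one line, values as JSON. drive_tool: Moves the arm, as the interface text tells. Its arguments: {"type":"object","properties":{"commands":{"type":"array"},"grip_force":{"type":"number"}},"required":["commands"]}

```bash
mkdir -p pics
cat > h.py <<'E'
import numpy as np,cv2
from plant import r
def px2w(c,u,v,z=0):
    T=np.array(c["world_from_camera"]);d=T[:3,:3]@np.array([(u-c["cx"])/c["fx"],(v-c["cy"])/c["fy"],1]);o=T[:3,3]
    return o+d*(z-o[2])/d[2]
def w2px(c,p):
    T=np.linalg.inv(np.array(c["world_from_camera"]));q=T[:3,:3]@np.array(p)+T[:3,3]
    return c["fx"]*q[0]/q[2]+c["cx"],c["fy"]*q[1]/q[2]+c["cy"]
def save(c,n): cv2.imwrite("pics/"+n+".png",cv2.cvtColor(c["frame"],cv2.COLOR_RGB2BGR))
E
python3 - <<'E'
from h import *
for cam in("top","scene"):
    c=r.capture(cam);save(c,cam+"0");print(cam,np.round(c["world_from_camera"],3).tolist())
    for l,z in(("cap1",.013),("spool",.042),("rack",.058),("bottle",.16),("remote",.016)):
        for d in r.trace(l,cam):
            v,u=np.nonzero(d["pixels"]);
            print(l,round(d["score"],2),np.round(d["extent"]).tolist(),np.round(px2w(c,u.mean(),v.mean(),z),3)[:2])
print(r.get_state())
E
```

```text
top [[-0.016, -0.998, 0.061, 0.57], [-1.0, 0.015, -0.027, -0.009], [0.026, -0.061, -0.998, 1.036], [0.0, 0.0, 0.0, 1.0]]
cap1 0.73 [295.0, 241.0, 309.0, 252.0] [ 0.615 -0.005]
cap1 0.7 [328.0, 212.0, 343.0, 223.0] [ 0.683 -0.075]
cap1 0.59 [250.0, 238.0, 269.0, 255.0] [0.62  0.094]
cap1 0.57 [222.0, 172.0, 238.0, 189.0] [0.762 0.158]
cap1 0.5 [299.0, 312.0, 315.0, 329.0] [ 0.456 -0.01 ]
cap1 0.5 [191.0, 226.0, 211.0, 245.0] [0.642 0.215]
cap1 0.46 [249.0, 277.0, 263.0, 293.0] [0.538 0.099]
spool 0.96 [244.0, 319.0, 264.0, 341.0] [0.443 0.102]
rack 0.59 [115.0, 240.0, 168.0, 338.0] [0.528 0.332]
bottle 0.75 [502.0, 265.0, 560.0, 301.0] [ 0.531 -0.434]
remote 0.79 [252.0, 174.0, 318.0, 198.0] [0.746 0.035]
scene [[-0.53, 0.629, -0.568, 1.484], [0.848, 0.399, -0.349, 0.523], [0.007, -0.667, -0.745, 1.143], [0.0, 0.0, 0.0, 1.0]]
cap1 0.62 [341.0, 191.0, 353.0, 203.0] [ 0.464 -0.01 ]
cap1 0.62 [316.0, 229.0, 326.0, 239.0] [ 0.624 -0.002]
cap1 0.57 [376.0, 268.0, 394.0, 278.0] [0.65  0.216]
cap1 0.5 [338.0, 288.0, 348.0, 304.0] [0.769 0.161]
cap1 0.4 [357.0, 226.0, 373.0, 235.0] [0.546 0.1
[... 206 characters left out ...]
0.589 0.09 ]
{'time_s': 0.6, 'joints': array([ 8.90428131e+01,  2.05431463e+01,  6.80499773e-01, -9.49043288e-04,
       -7.01357017e+01, -1.65062870e+01]), 'qd': array([ 0.04034091,  0.02208675,  0.06839014, -0.01046414,  0.08286264,
        0.04402657]), 'joint_torque': array([ 9.85716069e-04, -5.81985068e+01,  2.93184024e+01,  6.99976131e+00,
        1.23894151e-02, -2.56188406e-05]), 'tcp_pos': array([0.20257799, 0.64384494, 0.22658345]), 'eef_rot': array([-1.79998670e+02,  1.32510605e-03, -1.74637964e+01]), 'contact_force': array([ 0.39276042,  0.27225348, -0.23249776]), 'moment': array([-0.03190372,  0.00814633, -0.09550995]), 'gripper_force': 0.0, 'gripper_width': 0.08767079855581371}
```

```bash
python3 -c "
import cv2
a=cv2.imread('pics/top0.png')[130:370,100:420];cv2.imwrite('pics/topc.png',cv2.resize(a,None,fx=2.5,fy=2.5,interpolation=cv2.INTER_CUBIC))"
```

```text
(no output)
```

View pics/topc.png

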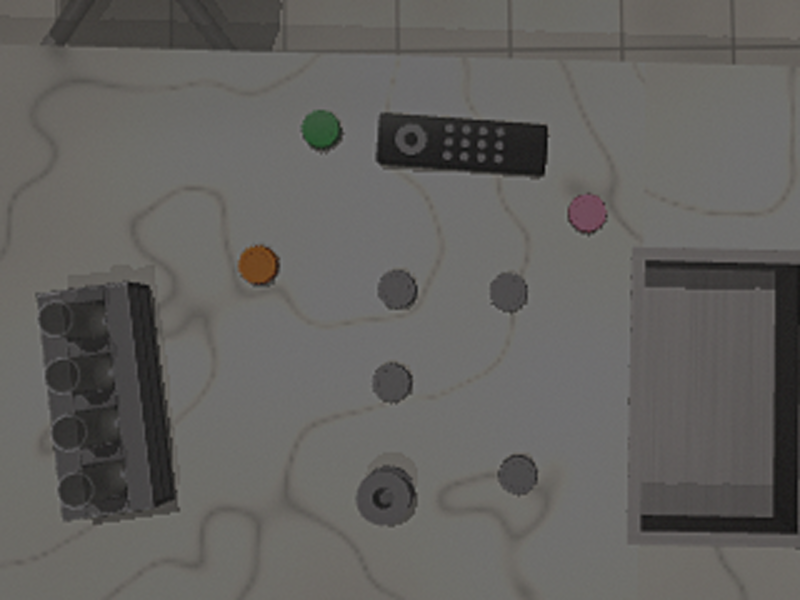

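View pics/top0.png

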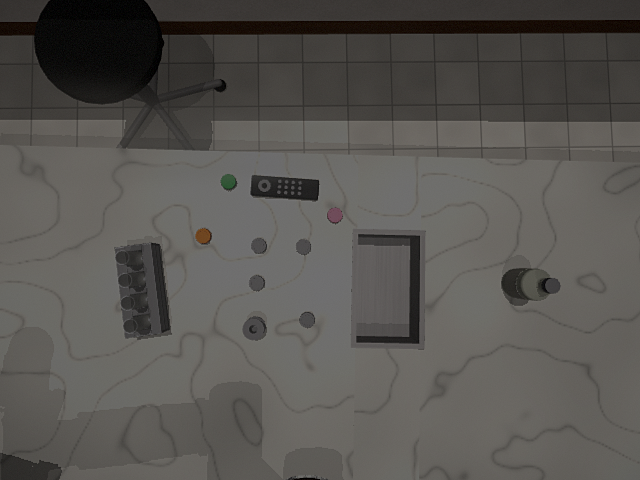

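The top view shows four grey caps: A at pixel (302,247), B (259,246), C (256,283) and D (307,320). The spool is at (254,328), with its core hole visible. The pan mouth spans about (356–412, 234–340). The green, orange and pink look-alikes are at (229,182), (204,236) and (335,215). I'll move above the caps and look closer.

Emit:
drive_tool(commands=[{"tx": 0.63, "ty": -0.9, "tz": 0.12, "turn": -0.8, "hand": 0.8}, {"tx": 0.63, "ty": -0.9, "tz": 0.12, "turn": -0.8, "hand": 0.8}, {"tx": 0.63, "ty": -0.9, "tz": 0.12, "turn": -0.8, "hand": 0.8}, {"tx": 0.63, "ty": -0.9, "tz": 0.12, "turn": -0.8, "hand": 0.8}, {"tx": 0.63, "ty": -0.9, "tz": 0.12, "turn": -0.8, "hand": 0.8}, {"tx": 0.63, "ty": -0.9, "tz": 0.12, "turn": -0.8, "hand": 0.8}, {"tx": 0.63, "ty": -0.9, "tz": 0.12, "turn": -0.8, "hand": 0.8}, {"tx": 0.63, "ty": -0.9, "tz": 0.12, "turn": -0.8, "hand": 0.8}, {"tx": 0.63, "ty": -0.9, "tz": 0.12, "turn": -0.8, "hand": 0.8}, {"tx": 0.63, "ty": -0.9, "tz": 0.12, "turn": -0.8, "hand": 0.8}])

```text
time_s: 1.6
tcp_pos: [0.4884, 0.2349, 0.2816]
eef_rot: [-180.0, 0.0, -89.6]
contact_force: [1.4, 0.9, 0.2]
gripper_width: 0.0185
gripper_force: 0.0
```

Emit:
drive_tool(commands=[{"tx": 0.12, "ty": -0.3, "tz": 0.03, "hand": 0.8}, {"tx": 0.12, "ty": -0.3, "tz": 0.03, "hand": 0.8}, {"tx": 0.12, "ty": -0.3, "tz": 0.03, "hand": 0.8}, {"tx": 0.12, "ty": -0.3, "tz": 0.03, "hand": 0.8}, {"tx": 0.12, "ty": -0.3, "tz": 0.03, "hand": 0.8}, {"tx": 0.12, "ty": -0.3, "tz": 0.03, "hand": 0.8}, {"tx": 0.12, "ty": -0.3, "tz": 0.03, "hand": 0.8}])

```text
invalid input
```

```bash
cat >> h.py <<'E'
from scipy.spatial.transform import Rotation as Ro
def wrist():
    s=r.get_state();c=r.capture("wrist");T=np.eye(4);T[:3,:3]=Ro.from_euler("xyz",s["eef_rot"],degrees=True).as_matrix();T[:3,3]=s["tcp_pos"]
    c["world_from_camera"]=T@np.array(c["T_tool_cam"]);return s,c
def find(c,cam,labels=(("cap1",.0065),("spool",.021))):
    for l,z in labels:
        for d in r.trace(l,cam):
            v,u=np.nonzero(d["pixels"])
            print(l,round(d["score"],2),np.round(d["extent"]).tolist(),np.round(px2w(c,u.mean(),v.mean(),z),3)[:2],c["frame"][v,u].mean(0).round())
E
python3 - <<'E'
from h import *
s,c=wrist();save(c,"w0");print(s["tcp_pos"],s["eef_rot"],s["gripper_width"]);find(c,"wrist")
c=r.capture("top")
for u,v in((353,229),(351,348),(357,235),(356,340)):print(px2w(c,u,v).round(3))
E
```

```text
[0.48839435 0.2348963  0.28160759] [-1.79955153e+02  4.43068536e-02 -8.95657048e+01] 0.01851781005581201
cap1 0.84 [45.0, 107.0, 82.0, 141.0] [0.763 0.16 ] [ 64. 146.  76.]
cap1 0.77 [172.0, 41.0, 207.0, 78.0] [0.62  0.094] [149. 145. 144.]
cap1 0.62 [252.0, 46.0, 289.0, 83.0] [0.538 0.099] [162. 158. 156.]
spool 0.96 [338.0, 39.0, 393.0, 96.0] [0.441 0.102] [154. 150. 147.]
[ 0.653 -0.117  0.   ]
[ 0.39  -0.107  0.   ]
[ 0.64  -0.126  0.   ]
[ 0.407 -0.118  0.   ]
```

View pics/w0.png

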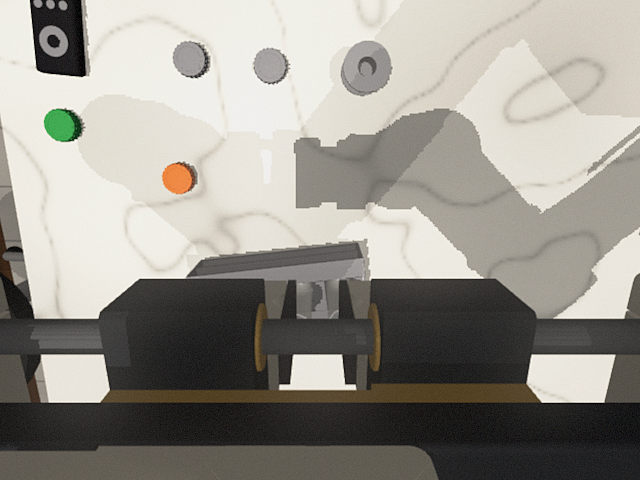

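The wrist view confirms B at pixel (190,59), C (270,65) and the spool at (366,67), matching the top camera to about 1 mm. The move was refused, probably because some fields were missing, so I'll send all of them.

Emit:
drive_tool(commands=[{"tx": 0.21, "ty": -0.333, "tz": -0.25, "turn": 0, "hand": 0.8}, {"tx": 0.21, "ty": -0.333, "tz": -0.25, "turn": 0, "hand": 0.8}, {"tx": 0.21, "ty": -0.333, "tz": -0.25, "turn": 0, "hand": 0.8}, {"tx": 0.21, "ty": -0.333, "tz": -0.25, "turn": 0, "hand": 0.8}, {"tx": 0.21, "ty": -0.333, "tz": -0.25, "turn": 0, "hand": 0.8}, {"tx": 0.21, "ty": -0.333, "tz": -0.25, "turn": 0, "hand": 0.8}, {"tx": 0.21, "ty": -0.333, "tz": -0.25, "turn": 0, "hand": 0.8}, {"tx": 0.21, "ty": -0.333, "tz": -0.33, "turn": 0, "hand": 0.8}, {"tx": 0.21, "ty": -0.333, "tz": -0.38, "turn": 0, "hand": 0.8}, {"tx": 0.21, "ty": -0.333, "tz": -0.38, "turn": 0, "hand": 0.8}])

```text
time_s: 2.8
tcp_pos: [0.6104, 0.0377, 0.0489]
eef_rot: [179.6, -0.1, -89.4]
contact_force: [-0.9, -0.5, 0.2]
gripper_width: 0.0178
gripper_force: 0.0
```

Run:
```python
from h import *
s,c=wrist();save(c,"w1");print(s["tcp_pos"],s["eef_rot"]);find(c,"wrist");c=r.capture("top");find(c,"top")
print(r.get_state()["tcp_pos"])
```

```text
[0.61038596 0.03768462 0.04894921] [ 1.79586629e+02 -1.02469423e-01 -8.94047634e+01]
cap1 0.95 [290.0, 353.0, 325.0, 388.0] [0.614 0.102] [126. 123. 122.]
cap1 0.84 [275.0, 155.0, 340.0, 226.0] [ 0.616 -0.004] [110. 107. 105.]
cap1 0.77 [120.0, 1.0, 201.0, 81.0] [ 0.685 -0.076] [221. 146. 172.]
cap1 0.55 [570.0, 149.0, 639.0, 213.0] [ 0.457 -0.01 ] [121. 118. 116.]
spool 0.81 [548.0, 352.0, 616.0, 402.0] [0.46  0.096] [62. 60. 60.]
cap1 0.67 [300.0, 313.0, 314.0, 327.0] [ 0.455 -0.01 ] [78. 77. 77.]
cap1 0.5 [222.0, 176.0, 237.0, 188.0] [0.762 0.161] [57. 97. 61.]
cap1 0.46 [328.0, 210.0, 344.0, 224.0] [ 0.685 -0.075] [126.  88. 102.]
cap1 0.36 [303.0, 243.0, 309.0, 251.0] [ 0.612 -0.014] [74. 72. 72.]
spool 0.88 [245.0, 317.0, 268.0, 338.0] [0.441 0.105] [65. 63. 64.]
spool 0.49 [300.0, 314.0, 316.0, 332.0] [ 0.457 -0.01 ] [77. 76. 76.]
[0.61485582 0.03778553 0.05503083]
```

Emit:
drive_tool(commands=[{"tx": 0, "ty": 0, "tz": -0.06, "turn": 0, "hand": 0.8}, {"tx": 0, "ty": 0, "tz": -0.082, "turn": 0, "hand": 0.8}, {"tx": 0, "ty": 0, "tz": -0.082, "turn": 0, "hand": 0.8}, {"tx": 0, "ty": -0.02, "tz": -0.082, "turn": 0, "hand": 0.8}, {"tx": 0, "ty": -0.035, "tz": -0.082, "turn": 0, "hand": 0.8}, {"tx": 0, "ty": -0.06, "tz": -0.082, "turn": 0, "hand": 0.8}, {"tx": -0.004, "ty": -0.085, "tz": -0.082, "turn": 0, "hand": 0.8}, {"tx": -0.008, "ty": -0.11, "tz": -0.082, "turn": 0, "hand": 0.8}, {"tx": -0.012, "ty": -0.135, "tz": -0.082, "turn": 0, "hand": 0.8}, {"tx": -0.016, "ty": -0.16, "tz": -0.082, "turn": 0, "hand": 0.8}])

```text
time_s: 4.1
tcp_pos: [0.6037, -0.0607, 0.0038]
eef_rot: [-180.0, 0.0, -89.5]
contact_force: [-0.2, 0.1, 0.4]
gripper_width: 0.0174
gripper_force: 0.2
```

Emit:
drive_tool(commands=[{"tx": -0.003, "ty": -0.025, "tz": 0, "turn": 0, "hand": 0.8}, {"tx": -0.006, "ty": -0.05, "tz": 0, "turn": 0, "hand": 0.8}, {"tx": -0.009, "ty": -0.075, "tz": 0, "turn": 0, "hand": 0.8}, {"tx": -0.01, "ty": -0.1, "tz": 0, "turn": 0, "hand": 0.8}, {"tx": -0.01, "ty": -0.125, "tz": 0, "turn": 0, "hand": 0.8}, {"tx": -0.01, "ty": -0.14, "tz": 0, "turn": 0, "hand": 0.8}, {"tx": -0.01, "ty": -0.14, "tz": 0, "turn": 0, "hand": 0.8}, {"tx": -0.01, "ty": -0.14, "tz": 0.06, "turn": 0, "hand": 0.8}, {"tx": -0.01, "ty": -0.14, "tz": 0.12, "turn": 0, "hand": 0.8}, {"tx": -0.01, "ty": -0.14, "tz": 0.15, "turn": 0, "hand": 0.8}])

```text
time_s: 5.1
tcp_pos: [0.5996, -0.1428, 0.0968]
eef_rot: [-179.8, -0.0, -89.4]
contact_force: [-0.1, 0.4, 0.6]
gripper_width: 0.0176
gripper_force: 0.0
```

Run:
```python
from h import *
s,c=wrist();save(c,"w2");find(c,"wrist");c=r.capture("top");save(c,"t2");find(c,"top")
print(r.get_state()["tcp_pos"],s["contact_force"])
```

```text
cap1 0.65 [305.0, 154.0, 344.0, 197.0] [ 0.596 -0.186] [93. 90. 89.]
cap1 0.73 [301.0, 316.0, 313.0, 326.0] [ 0.454 -0.011] [49. 48. 48.]
cap1 0.69 [219.0, 174.0, 237.0, 190.0] [0.763 0.16 ] [ 67. 103.  71.]
cap1 0.42 [332.0, 211.0, 343.0, 216.0] [ 0.695 -0.075] [137.  84. 100.]
[ 0.59727575 -0.14278808  0.09258056] [-0.14789635  0.44082532  0.58771246]
```

View pics/w2.png

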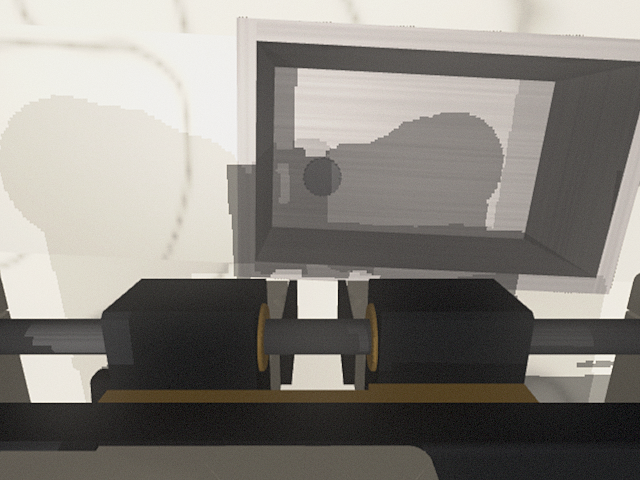

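A is on the pan floor at pixel (322,177). Next is B.

Emit:
drive_tool(commands=[{"tx": 0.038, "ty": 0.463, "tz": 0, "turn": 0, "hand": 0.8}, {"tx": 0.038, "ty": 0.463, "tz": 0, "turn": 0, "hand": 0.8}, {"tx": 0.038, "ty": 0.463, "tz": 0, "turn": 0, "hand": 0.8}, {"tx": 0.038, "ty": 0.463, "tz": 0, "turn": 0, "hand": 0.8}, {"tx": 0.038, "ty": 0.463, "tz": 0, "turn": 0, "hand": 0.8}, {"tx": 0.038, "ty": 0.463, "tz": 0, "turn": 0, "hand": 0.8}, {"tx": 0.038, "ty": 0.463, "tz": 0, "turn": 0, "hand": 0.8}, {"tx": 0.038, "ty": 0.463, "tz": -0.07, "turn": 0, "hand": 0.8}, {"tx": 0.038, "ty": 0.463, "tz": -0.07, "turn": 0, "hand": 0.8}, {"tx": 0.038, "ty": 0.463, "tz": -0.07, "turn": 0, "hand": 0.8}])

```text
time_s: 6.4
tcp_pos: [0.6198, 0.1336, 0.0505]
eef_rot: [179.8, -0.1, -89.5]
contact_force: [0.5, -0.4, 0.5]
gripper_width: 0.0174
gripper_force: 0.0
```

Run:
```python
from h import *
s,c=wrist();find(c,"wrist")
print(s["tcp_pos"],r.get_state()["tcp_pos"])
```

```text
cap1 0.77 [282.0, 369.0, 306.0, 390.0] [0.632 0.209] [154.  83.  43.]
cap1 0.68 [29.0, 274.0, 105.0, 316.0] [0.762 0.155] [ 59. 125.  67.]
cap1 0.6 [281.0, 159.0, 349.0, 230.0] [0.62  0.094] [105. 102.  99.]
cap1 0.57 [434.0, 171.0, 505.0, 239.0] [0.537 0.1  ] [86. 83. 82.]
spool 0.57 [592.0, 172.0, 639.0, 258.0] [0.468 0.102] [105. 103. 100.]
[0.61978335 0.13361315 0.05050758] [0.6216886  0.13447196 0.05301614]
```

Emit:
drive_tool(commands=[{"tx": 0, "ty": 0, "tz": -0.06, "turn": 0, "hand": 0.8}, {"tx": 0, "ty": 0, "tz": -0.078, "turn": 0, "hand": 0.8}, {"tx": 0, "ty": 0, "tz": -0.078, "turn": 0, "hand": 0.8}, {"tx": 0, "ty": -0.02, "tz": -0.078, "turn": 0, "hand": 0.8}, {"tx": 0, "ty": -0.035, "tz": -0.078, "turn": 0, "hand": 0.8}, {"tx": 0, "ty": -0.06, "tz": -0.078, "turn": 0, "hand": 0.8}, {"tx": -0.004, "ty": -0.085, "tz": -0.078, "turn": 0, "hand": 0.8}, {"tx": -0.008, "ty": -0.11, "tz": -0.078, "turn": 0, "hand": 0.8}, {"tx": -0.012, "ty": -0.135, "tz": -0.078, "turn": 0, "hand": 0.8}, {"tx": -0.016, "ty": -0.16, "tz": -0.078, "turn": 0, "hand": 0.8}])

```text
time_s: 7.55
tcp_pos: [0.6109, 0.0371, 0.005]
eef_rot: [-180.0, 0.0, -89.5]
contact_force: [-0.5, -0.4, -0.3]
gripper_width: 0.0176
gripper_force: 0.1
```

Emit:
drive_tool(commands=[{"tx": -0.003, "ty": -0.025, "tz": 0, "turn": 0, "hand": 0.8}, {"tx": -0.006, "ty": -0.05, "tz": 0, "turn": 0, "hand": 0.8}, {"tx": -0.009, "ty": -0.075, "tz": 0, "turn": 0, "hand": 0.8}, {"tx": -0.012, "ty": -0.1, "tz": 0, "turn": 0, "hand": 0.8}, {"tx": -0.015, "ty": -0.125, "tz": 0, "turn": 0, "hand": 0.8}, {"tx": -0.018, "ty": -0.15, "tz": 0, "turn": 0, "hand": 0.8}, {"tx": -0.021, "ty": -0.175, "tz": 0, "turn": 0, "hand": 0.8}, {"tx": -0.024, "ty": -0.2, "tz": 0, "turn": 0, "hand": 0.8}, {"tx": -0.024, "ty": -0.225, "tz": 0, "turn": 0, "hand": 0.8}, {"tx": -0.024, "ty": -0.25, "tz": 0, "turn": 0, "hand": 0.8}])

```text
time_s: 8.55
tcp_pos: [0.5968, -0.1126, 0.0049]
eef_rot: [-180.0, -0.0, -89.5]
contact_force: [0.6, 0.0, -1.0]
gripper_width: 0.0177
gripper_force: 0.0
```

Emit:
drive_tool(commands=[{"tx": 0, "ty": -0.025, "tz": 0, "turn": 0, "hand": 0.8}, {"tx": 0, "ty": -0.05, "tz": 0, "turn": 0, "hand": 0.8}, {"tx": 0, "ty": -0.055, "tz": 0, "turn": 0, "hand": 0.8}, {"tx": 0, "ty": -0.055, "tz": 0, "turn": 0, "hand": 0.8}, {"tx": 0, "ty": -0.055, "tz": 0.06, "turn": 0, "hand": 0.8}, {"tx": 0, "ty": -0.055, "tz": 0.12, "turn": 0, "hand": 0.8}, {"tx": 0, "ty": -0.055, "tz": 0.15, "turn": 0, "hand": 0.8}])

```text
time_s: 9.25
tcp_pos: [0.5983, -0.144, 0.098]
eef_rot: [-179.8, -0.0, -89.4]
contact_force: [0.4, -0.5, 0.6]
gripper_width: 0.0175
gripper_force: 0.0
```

Run:
```python
from h import *
s,c=wrist();save(c,"w3");find(c,"wrist")
print(s["tcp_pos"],r.get_state()["tcp_pos"])
```

```text
cap1 0.83 [298.0, 189.0, 341.0, 223.0] [ 0.597 -0.169] [76. 74. 73.]
cap1 0.65 [302.0, 155.0, 338.0, 192.0] [ 0.596 -0.188] [91. 89. 88.]
[ 0.59832812 -0.1439759   0.09799825] [ 0.59776958 -0.14371368  0.09642702]
```

Emit:
drive_tool(commands=[{"tx": -0.1, "ty": 0.473, "tz": 0, "turn": 0, "hand": 0.8}, {"tx": -0.1, "ty": 0.473, "tz": 0, "turn": 0, "hand": 0.8}, {"tx": -0.1, "ty": 0.473, "tz": 0, "turn": 0, "hand": 0.8}, {"tx": -0.1, "ty": 0.473, "tz": 0, "turn": 0, "hand": 0.8}, {"tx": -0.1, "ty": 0.473, "tz": 0, "turn": 0, "hand": 0.8}, {"tx": -0.1, "ty": 0.473, "tz": 0, "turn": 0, "hand": 0.8}, {"tx": -0.1, "ty": 0.473, "tz": 0, "turn": 0, "hand": 0.8}, {"tx": -0.1, "ty": 0.473, "tz": -0.07, "turn": 0, "hand": 0.8}, {"tx": -0.1, "ty": 0.473, "tz": -0.07, "turn": 0, "hand": 0.8}, {"tx": -0.1, "ty": 0.473, "tz": -0.07, "turn": 0, "hand": 0.8}])

```text
time_s: 10.4
tcp_pos: [0.5358, 0.1385, 0.052]
eef_rot: [179.8, -0.1, -89.5]
contact_force: [-0.4, 0.1, 0.7]
gripper_width: 0.0179
gripper_force: 0.0
```

Run:
```python
from h import *
s,c=wrist();find(c,"wrist")
print(s["tcp_pos"],r.get_state()["tcp_pos"])
```

```text
cap1 0.87 [278.0, 162.0, 344.0, 230.0] [0.538 0.1  ] [106. 102. 100.]
spool 0.81 [443.0, 162.0, 580.0, 269.0] [0.437 0.105] [82. 80. 79.]
[0.53584839 0.13848317 0.05195165] [0.53763161 0.1393287  0.05403248]
```

Emit:
drive_tool(commands=[{"tx": 0, "ty": 0, "tz": -0.06, "turn": 0, "hand": 0.8}, {"tx": 0, "ty": 0, "tz": -0.08, "turn": 0, "hand": 0.8}, {"tx": 0, "ty": 0, "tz": -0.08, "turn": 0, "hand": 0.8}, {"tx": 0, "ty": -0.02, "tz": -0.08, "turn": 0, "hand": 0.8}, {"tx": 0, "ty": -0.035, "tz": -0.08, "turn": 0, "hand": 0.8}, {"tx": 0, "ty": -0.06, "tz": -0.08, "turn": 0, "hand": 0.8}, {"tx": 0, "ty": -0.085, "tz": -0.08, "turn": 0, "hand": 0.8}, {"tx": 0, "ty": -0.11, "tz": -0.08, "turn": 0, "hand": 0.8}, {"tx": 0, "ty": -0.135, "tz": -0.08, "turn": 0, "hand": 0.8}, {"tx": 0, "ty": -0.16, "tz": -0.08, "turn": 0, "hand": 0.8}])

```text
time_s: 11.55
tcp_pos: [0.5368, 0.042, 0.005]
eef_rot: [-180.0, 0.0, -89.5]
contact_force: [-0.2, -0.8, 0.4]
gripper_width: 0.0176
gripper_force: 0.2
```

Emit:
drive_tool(commands=[{"tx": 0, "ty": -0.025, "tz": 0, "turn": 0, "hand": 0.8}, {"tx": 0, "ty": -0.05, "tz": 0, "turn": 0, "hand": 0.8}, {"tx": 0, "ty": -0.075, "tz": 0, "turn": 0, "hand": 0.8}, {"tx": 0, "ty": -0.1, "tz": 0, "turn": 0, "hand": 0.8}, {"tx": 0, "ty": -0.125, "tz": 0, "turn": 0, "hand": 0.8}, {"tx": 0, "ty": -0.15, "tz": 0, "turn": 0, "hand": 0.8}, {"tx": 0, "ty": -0.175, "tz": 0, "turn": 0, "hand": 0.8}, {"tx": 0, "ty": -0.2, "tz": 0, "turn": 0, "hand": 0.8}, {"tx": 0, "ty": -0.225, "tz": 0, "turn": 0, "hand": 0.8}, {"tx": 0, "ty": -0.25, "tz": 0, "turn": 0, "hand": 0.8}])

```text
time_s: 12.55
tcp_pos: [0.5368, -0.1078, 0.0048]
eef_rot: [180.0, -0.0, -89.5]
contact_force: [0.2, 0.2, 0.9]
gripper_width: 0.0175
gripper_force: 0.1
```

Emit:
drive_tool(commands=[{"tx": 0, "ty": -0.025, "tz": 0, "turn": 0, "hand": 0.8}, {"tx": 0, "ty": -0.05, "tz": 0, "turn": 0, "hand": 0.8}, {"tx": 0, "ty": -0.063, "tz": 0, "turn": 0, "hand": 0.8}, {"tx": 0, "ty": -0.063, "tz": 0, "turn": 0, "hand": 0.8}, {"tx": 0, "ty": -0.063, "tz": 0.06, "turn": 0, "hand": 0.8}, {"tx": 0, "ty": -0.063, "tz": 0.12, "turn": 0, "hand": 0.8}, {"tx": 0, "ty": -0.063, "tz": 0.15, "turn": 0, "hand": 0.8}])

```text
time_s: 13.25
tcp_pos: [0.5382, -0.144, 0.0978]
eef_rot: [-179.8, -0.0, -89.4]
contact_force: [1.4, 1.1, 0.1]
gripper_width: 0.0176
gripper_force: 0.0
```

Run:
```python
from h import *
s,c=wrist();save(c,"w4");find(c,"wrist")
print(s["tcp_pos"],r.get_state()["tcp_pos"])
```

```text
cap1 0.87 [234.0, 156.0, 275.0, 191.0] [ 0.579 -0.189] [137. 133. 132.]
cap1 0.82 [300.0, 172.0, 341.0, 208.0] [ 0.536 -0.18 ] [91. 88. 87.]
cap1 0.76 [233.0, 185.0, 272.0, 224.0] [ 0.581 -0.169] [103. 100.  99.]
cap1 0.38 [93.0, 308.0, 103.0, 319.0] [ 0.693 -0.088] [154.  97. 108.]
[ 0.53823461 -0.1440461   0.09779587] [ 0.53774573 -0.1438223   0.09625756]
```

Three caps are in the pan. Now D.

Emit:
drive_tool(commands=[{"tx": -0.136, "ty": 0.293, "tz": 0, "turn": 0, "hand": 0.8}, {"tx": -0.136, "ty": 0.293, "tz": 0, "turn": 0, "hand": 0.8}, {"tx": -0.136, "ty": 0.293, "tz": 0, "turn": 0, "hand": 0.8}, {"tx": -0.136, "ty": 0.293, "tz": 0, "turn": 0, "hand": 0.8}, {"tx": -0.136, "ty": 0.293, "tz": 0, "turn": 0, "hand": 0.8}, {"tx": -0.136, "ty": 0.293, "tz": 0, "turn": 0, "hand": 0.8}, {"tx": -0.136, "ty": 0.293, "tz": -0.07, "turn": 0, "hand": 0.8}, {"tx": -0.136, "ty": 0.293, "tz": -0.07, "turn": 0, "hand": 0.8}, {"tx": -0.136, "ty": 0.293, "tz": -0.07, "turn": 0, "hand": 0.8}])

```text
time_s: 14.3
tcp_pos: [0.4546, 0.0302, 0.0523]
eef_rot: [179.8, -0.1, -89.5]
contact_force: [1.0, -1.0, 0.6]
gripper_width: 0.0176
gripper_force: 0.0
```

Run:
```python
from h import *
s,c=wrist();find(c,"wrist")
print(s["tcp_pos"],r.get_state()["tcp_pos"])
```

```text
cap1 0.94 [283.0, 160.0, 350.0, 228.0] [ 0.455 -0.01 ] [104. 101.  99.]
spool 0.79 [299.0, 354.0, 354.0, 392.0] [0.45 0.09] [85. 83. 81.]
[0.45464113 0.03018545 0.05228036] [0.45612221 0.03119683 0.05388395]
```

Emit:
drive_tool(commands=[{"tx": 0, "ty": 0, "tz": -0.06, "turn": 0, "hand": 0.8}, {"tx": 0, "ty": 0, "tz": -0.08, "turn": 0, "hand": 0.8}, {"tx": 0, "ty": 0, "tz": -0.08, "turn": 0, "hand": 0.8}, {"tx": 0, "ty": -0.02, "tz": -0.08, "turn": 0, "hand": 0.8}, {"tx": 0, "ty": -0.035, "tz": -0.08, "turn": 0, "hand": 0.8}, {"tx": 0, "ty": -0.06, "tz": -0.08, "turn": 0, "hand": 0.8}, {"tx": 0.004, "ty": -0.085, "tz": -0.08, "turn": 0, "hand": 0.8}, {"tx": 0.008, "ty": -0.11, "tz": -0.08, "turn": 0, "hand": 0.8}, {"tx": 0.012, "ty": -0.135, "tz": -0.08, "turn": 0, "hand": 0.8}, {"tx": 0.016, "ty": -0.16, "tz": -0.08, "turn": 0, "hand": 0.8}])

```text
time_s: 15.45
tcp_pos: [0.4655, -0.0657, 0.006]
eef_rot: [-179.9, 0.0, -89.5]
contact_force: [0.6, -0.3, -1.2]
gripper_width: 0.0176
gripper_force: 0.0
```

Emit:
drive_tool(commands=[{"tx": 0.002, "ty": -0.025, "tz": 0, "turn": 0, "hand": 0.8}, {"tx": 0.004, "ty": -0.05, "tz": 0, "turn": 0, "hand": 0.8}, {"tx": 0.006, "ty": -0.075, "tz": 0, "turn": 0, "hand": 0.8}, {"tx": 0.006, "ty": -0.1, "tz": 0, "turn": 0, "hand": 0.8}, {"tx": 0.006, "ty": -0.125, "tz": 0, "turn": 0, "hand": 0.8}, {"tx": 0.006, "ty": -0.13, "tz": 0, "turn": 0, "hand": 0.8}, {"tx": 0.006, "ty": -0.13, "tz": 0, "turn": 0, "hand": 0.8}, {"tx": 0.006, "ty": -0.13, "tz": 0.06, "turn": 0, "hand": 0.8}, {"tx": 0.006, "ty": -0.13, "tz": 0.13, "turn": 0, "hand": 0.8}, {"tx": 0.006, "ty": -0.13, "tz": 0.2, "turn": 0, "hand": 0.8}])

```text
time_s: 16.45
tcp_pos: [0.4679, -0.1423, 0.1265]
eef_rot: [180.0, -0.0, -89.4]
contact_force: [1.1, 0.2, 0.3]
gripper_width: 0.0177
gripper_force: 0.0
```

Emit:
drive_tool(commands=[{"tx": 0, "ty": 0.05, "tz": 0.1, "turn": 0, "hand": 0.8}, {"tx": 0, "ty": 0.05, "tz": 0.2, "turn": 0, "hand": 0.8}, {"tx": 0, "ty": 0.05, "tz": 0.2, "turn": 0, "hand": 0.8}, {"tx": 0, "ty": 0.05, "tz": 0.2, "turn": 0, "hand": 0.8}])

```text
time_s: 16.85
tcp_pos: [0.4705, -0.1118, 0.2498]
eef_rot: [-179.5, 0.0, -89.4]
contact_force: [-0.2, -0.2, -1.0]
gripper_width: 0.0176
gripper_force: 0.0
```

Run:
```python
from h import *
s,c=wrist();save(c,"w5");find(c,"wrist")
c=r.capture("scene");save(c,"s5");find(c,"scene",(("cap1",.013),("spool",.042),("rack",.058),("bottle",.16)));print(r.get_state()["tcp_pos"])
```

```text
cap1 0.86 [102.0, 218.0, 139.0, 248.0] [ 0.685 -0.075] [208. 131. 151.]
cap1 0.68 [208.0, 121.0, 235.0, 148.0] [ 0.57  -0.179] [141. 137. 136.]
cap1 0.63 [254.0, 131.0, 284.0, 158.0] [ 0.522 -0.169] [150. 146. 144.]
cap1 0.6 [204.0, 142.0, 233.0, 171.0] [ 0.573 -0.158] [106. 104. 102.]
cap1 0.58 [310.0, 136.0, 335.0, 161.0] [ 0.468 -0.166] [112. 109. 107.]
cap1 0.37 [75.0, 397.0, 90.0, 400.0] [0.759 0.141] [76. 93. 72.]
spool 0.67 [321.0, 362.0, 354.0, 390.0] [0.449 0.093] [103. 100.  99.]
cap1 0.7 [338.0, 291.0, 348.0, 304.0] [0.769 0.16 ] [40. 87. 47.]
cap1 0.67 [278.0, 234.0, 290.0, 243.0] [ 0.692 -0.073] [120.  74.  84.]
cap1 0.5 [380.0, 268.0, 393.0, 280.0] [0.651 0.216] [125.  71.  34.]
spool 0.57 [377.0, 198.0, 393.0, 216.0] [0.463 0.111] [65. 64. 64.]
rack 0.67 [424.0, 215.0, 473.0, 295.0] [0.55  0.341] [75. 75. 73.]
bottle 0.74 [195.0, 114.0, 216.0, 167.0] [ 0.614 -0.391] [89. 89. 81.]
[ 0.46796226 -0.11263652  0.24386742]
```

View pics/w5.png

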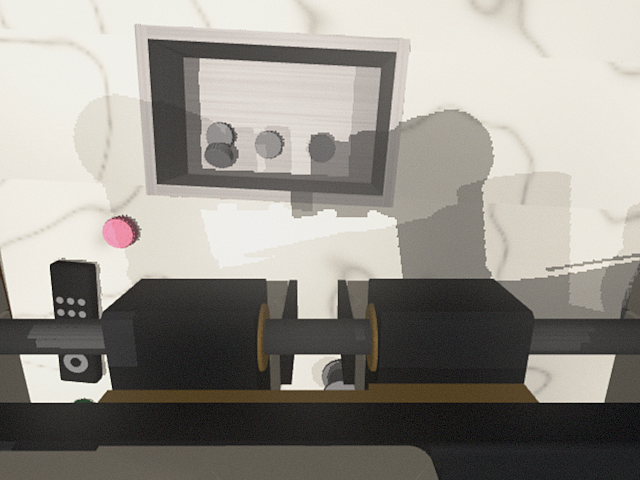

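View pics/s5.png

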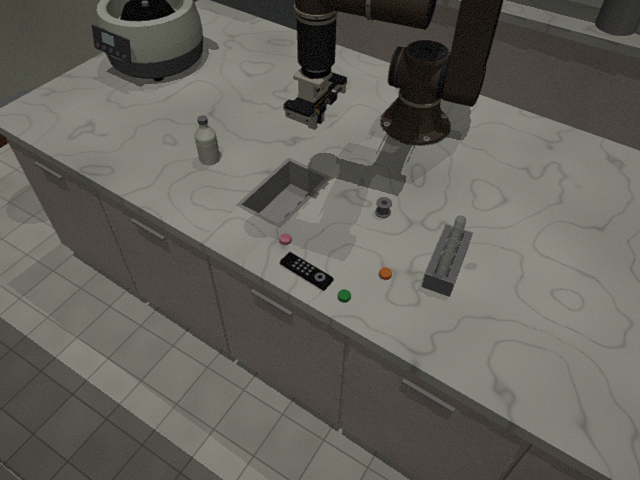

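All four caps are in the pan, at wrist-image pixels (221,134), (219,156), (269,144) and (322,148). The spool, rack, bottle, remote and look-alikes are where they were, and the arm is clear.

```bash
python3 -c "
from plant import r
print(r.close_job())"
```

```text
the job is handed in; nothing more can be done
None
```

I swept all four used caps into the waste pan in about 17 s of robot time, left everything else where it was, and handed the job in; no verdict came back.

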